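# Refit the pulsator of a small foldable washer on its splined spindle and hold it home

## Task

The little foldable washer standing on the big machine is unplugged for service: first prove its drive dead by twisting the start knob on its front pod clockwise all the way to its stop and letting go so that it springs back. Then pick the pulsator up from the dark worktop by its hexagonal boss, turn it until its splines mesh with the spindle in the middle of the tub, and slide it home on the shoulder without forcing it. Finish still gripping the boss and pressing the pulsator fully down against the spring seal, so that a colleague can push in the retaining clip; leave the soap bottle, tape roll and screwdriver where they are.

Things in the scene. Friction and masses are not known exactly. Their poses are not given: they have to be found in the camera images.
- mini_washer: small foldable washer, light grey round base, low teal folded tub, fixed on the big machine's lid; origin centre of underside, z up, -x towards its control pod. Grey tub rim: top 88 mm up, 252 mm outside (lugs at +y and -y reach 140 mm from the axis), clear radius inside 108 mm; tub floor 46 mm up. Pod: grey block 90 mm along x, 104 mm wide, top 52 mm up, centred 159 mm from the axis
- start_knob (a joint): spring-return start knob on top of the pod, vertical axis: 0 at rest, grows clockwise seen from above, stop at 1.05 rad; the spring resists with 0.04 Nm at rest, 0.17 Nm at the stop, and turns it back to 0 when let go
- knob_grip (a point): point on the knob's axis where the tool centre grips it, 79 mm above the washer's origin, 168 mm along its -x. Black bar grip: 12 mm thick, 40 mm long, from 56 to 83 mm above the washer's origin, over a disc of 44 mm diameter. At rest the bar lies 30 degrees counter-clockwise (from above) of the washer's x axis, at the stop 30 degrees clockwise of it
- spindle (a joint): angle of the steel spindle about the washer's z axis (rad, grows counter-clockwise from above). Six straight splines, one every 60 degrees; at 0 one points along the washer's +x. Stiff drive: it takes 0.3 Nm to turn it
- spindle_top (a point): point on the spindle axis level with the top of its splines, 73 mm above the washer's origin, 20 mm above the shoulder. Splines: 31 mm over the tips, 5.5 mm wide, bevelled tops; a blunt cone (19 mm wide at its foot) stands 7 mm above them
- seat (a point): centre of the aluminium shoulder (35 mm diameter) round the foot of the spindle, 53 mm above the washer's origin; the pulsator is home when the underside of its hub lies on it, that is its origin at this point
- seal (a joint): black ring, 62 mm in diameter, round the shoulder, a spring-loaded seal: 0 when free (its top 6 mm above the shoulder), 0.006 m when the pulsator is home; it pushes up with 3 N at first and 11 N at home, more than the pulsator's weight, so the pulsator must be kept pressed
- pulsator: blue wash plate, 124 mm in diameter, 68 mm high with its boss, 0.15 to 0.3 kg, lying on the dark worktop (z = -0.006). Origin centre of underside, z up. Six low fins (22 mm high), one every 60 degrees, the first along its +x. The hub is open below, bore 29 mm deep, with an internal tooth under each fin, 2 to 22 mm above the underside
- boss_grip (a point): point on the pulsator's axis 52 mm above its underside, where the tool centre should grip the grey hexagonal boss (34 mm across flats, 33 to 68 mm high; corners over the fins, flats facing 30, 90 and 150 degrees from the pulsator's +x). It meshes when the fins point 30 degrees (modulo 60) away from the spindle's splines, within 6 degrees; else it stops 18 mm above home
- soap_bottle: pump bottle of hand soap, 75 x 48 mm, 187 mm high, upright on the dark worktop; origin at its underside; leave it
- masking_tape: roll of masking tape lying flat beside the little washer, 98 mm in diameter, 25 mm high; origin at its underside; leave it
- screwdriver: small red screwdriver lying on the dark worktop, 180 mm long; origin at its underside; leave it

How it is judged (in metres and radians):
On the way, in this order (a step that is already met when the one before it is completed fails the run):
1. the start knob is twisted clockwise to its stop (value of joint start_knob above 0.97 rad), for 0.1 s.
2. the knob is let go and has sprung back to rest (value of joint start_knob below 0.06 rad and contact force between the fingers and start_knob below 0.1 N), for 0.2 s.
3. the pulsator is picked up off the worktop, in the fingers (height (world z) of pulsator above 0.05 m and contact force between the fingers and pulsator above 1 N), for 0.2 s.
4. the splines have meshed and the pulsator is home on the shoulder (z of pulsator in the frame of seat below 0.0015 m and horizontal distance between pulsator and seat below 0.004 m), for 0.2 s.
At the end, for the whole second after the job is handed in: The pulsator is home: underside within 1.5 mm of the shoulder, within 4 mm of the spindle axis, upright within 0.06 rad, at rest, seal pressed in over 4.5 mm; the fingers still grip the boss (over 12 N, tool centre within 20 mm of the grip point); start knob below 0.06 rad (all of step 4 and z of pulsator in the frame of seat above -0.003 m and angle between pulsator's own z axis and vertical below 0.06 rad and value of joint seal above 0.0045 m and contact force between the fingers and pulsator above 12 N and distance between the grasp point and boss_grip below 0.02 m and linear speed of pulsator below 0.02 m/s and value of joint start_knob below 0.06 rad); the arm keeps its last pose, push and grip.
It fails at once if the pulsator is forced onto the washer (more than 60 N) (contact force between pulsator and mini_washer above 60 N).
It fails at once if the soap bottle, the tape roll or the screwdriver is moved more than 25 mm (distance of any of soap_bottle, masking_tape, screwdriver from where it was at the start of the episode above 0.025 m).
It also fails if it takes over 58 s, if anything falls off the work surface, if the arm or the gripper's body presses on something with over 40 N, if the wrist force passes 120 N, or if a joint passes its speed limit or range.

## Robot

A 6-joint arm with a two-finger parallel gripper is mounted at the origin on a cart in front of the work surface, level with it; the furniture and walls round the work are solid. World frame = base frame: x ahead of the robot, y to its left, z up, the work surface at z = 0. Lengths are in mm, angles in rad, forces in N, time in s.
With the tool pointing down it reaches from about 400 to 925 mm from the base axis. Payload 12.5 kg.
Tool frame: the origin (TCP) lies between the finger pads, 19 mm behind the fingertips; this is the grasp point; z points along the fingers, y is the line along which they close (so a half turn about z gives the same grasp; the last joint's range is limited). The gripper opens to 95 mm and grips with 3 to 60 N. Pads are 20 mm wide; open, the fingers measure 119 mm over their backs; the gripper's body (75 mm by 180 mm) begins 59 mm behind the grasp point.
Start: joints at [1.013, 0.491, 1.559, -0, 1.092, -0.106], TCP at [272.852, 562.314, 233.461] pointing down, gripper open.
Joint ranges: [-3.1, 3.1], [-0.84, 2.19], [0.05, 2.79], [-1.13, 4.28], [0.06, 2.93], [-2.69, 2.69]. Speed limits (rad/s): [2.22, 2.22, 2.79, 3.14, 3.14, 3.14].

## Interface

Orientations are given as [roll, pitch, yaw] about the fixed x, y, z axes, in that order (R = Rz(yaw) Ry(pitch) Rx(roll)).
In Python, from cell import env, eyes gives the robot as it stands.
- The arm moves only by the shell command python3 -m inch 'ROWS'. ROWS is JSON, a list of rows, each a list of 3 entries, a list of its own where there are three numbers: the shift along the tool's x, y, z in units of 60 mm (1.0 is 60 mm), then the turn about the tool's z in units of 5 degrees (1.0 is 5 degrees), then the closure, from -1 (fully open) to 1 (shut). In form: [[[tx, ty, tz], turn, claw], ...]. A call has exactly 10 rows; each row shifts and turns the commanded pose from where the row before left it, along the tool's axes as they then stand; what a row does not reach is not made up. A row lasts 1/8 s, in which the tool goes at most 62.5 mm and 10.7 degrees, less where a joint would pass 70% of its speed; a pose out of reach is approached as far as the arm can. A call is refused whole if a number of a shift passes 1 or a number of a turn 1, either way. A call with a gripper value outside its range is refused whole. The fingers move at their own pace and stop on an object; the grip force is fixed at half the most. Time passes only in rows, so rows that do not move let the fingers close, or fill a call up. It gives the time, the measured TCP pose, the force, the opening and the grip force at its end, in the units of the state.
- env.state(): the state, without advancing time (a new reading comes with each control period).
- eyes.read_camera(name): name is "scene" or "top"; returns a dict with "pixels" (480x640x3 uint8, red, green, blue), "fx", "fy", "cx", "cy" (pixels), "extrinsics" (4x4, takes a point from world to camera coordinates). Camera axes: x right, y down, z forward; pixel columns grow to the right and rows downward; lengths in mm; the calibration is good to about 2 mm. A picture is of the moment at which its call begins. There is no depth.
- env.job_done(): hands the job in; it is judged then, once.
Trained networks look in a picture, given as the dict that the camera call returned (one of the last four; its "shot" number tells which), for a name from the list of things; names that differ only in an ending like _2 or _b are one class to them, and where a whole thing is asked for, a point or a joint stands for the part that bears it (a point fixed in the world has none). Each returns a list of dicts, best first, with "score" (0 to 1); they miss things now and then, are a little off and sometimes report something else, mostly with a low value. They report only what shows in the picture. A call takes as long as a camera call.
- eyes.boxes_of(name, picture): "centre" ([row, column] in pixels, amid what is visible of it).
- eyes.cut_out(name, picture): "mask" (480x640 bool, what is visible of it) and "centre" ([row, column] in pixels, amid what is visible of it).
- eyes.spot_point(name, picture): "centre" ([row, column] in pixels: a listed point, or the origin of a listed thing).
The state is a dict: "t": time; "joints": joint angles; "qvel": joint speeds; "tau": joint torques, N m; "eef_pos": TCP position; "tcp_rot": TCP orientation; "ft_force": force on the tool from outside, world axes, zero at the start; "moment": the same for the moment, N m; "opening": opening from 0.0 (shut) to 1.0 (fully open); "grip_force": force on a finger pad.
Only numpy, scipy, OpenCV 4.12 (cv2) and the standard library are available. Lean on these libraries where they do the work, as an engineer would, in place of code of your own. Each camera call takes 0.05 s, during which the arm holds its last target. There are 200 camera calls.

## Working session

There is one attempt and no reset: what is moved stays moved. The work goes in short steps, Python scripts to look and compute and a shell command to move; the robot and the scene stay as the last step left them, time stands still between calls to the robot, and variables do not carry over. Pictures are saved under pics/ and viewed, at most 10 in all, crops included, and the job is handed in when it is done.

```bash
mkdir -p pics; ls; cat > h.py <<'E'
import numpy as np, cv2
from cell import env, eyes
def shot(name, fn=None):
    p=eyes.read_camera(name)
    if fn: cv2.imwrite('pics/'+fn, np.ascontiguousarray(p['pixels'][:,:,::-1]))
    return p
def ray(p,rc):
    E=np.array(p['extrinsics']);R=E[:3,:3];t=E[:3,3]
    d=R.T@np.array([(rc[1]-p['cx'])/p['fx'],(rc[0]-p['cy'])/p['fy'],1.]);return -R.T@t,d
def atz(p,rc,z):
    o,d=ray(p,rc);return o+d*(z-o[2])/d[2]
def proj(p,X):
    E=np.array(p['extrinsics']);c=E[:3,:3]@np.array(X)+E[:3,3]
    return np.array([p['cy']+p['fy']*c[1]/c[2],p['cx']+p['fx']*c[0]/c[2]])
def tri(p,a,q,b):
    o1,d1=ray(p,a);o2,d2=ray(q,b);A=np.stack([d1,-d2],1)
    s=np.linalg.lstsq(A,o2-o1,rcond=None)[0];x=o1+d1*s[0];y=o2+d2*s[1];return (x+y)/2,np.linalg.norm(x-y)
E
python3 - <<'E'
from h import *
np.set_printoptions(precision=1,suppress=True)
s=env.state();print({k:np.round(v,3) for k,v in s.items()})
P=shot('scene','s0.png');Q=shot('top','t0.png')
for p in(P,Q):print(ray(p,(240,320)),p['fx'])
for n in ['mini_washer','knob_grip','spindle_top','seat','pulsator','boss_grip','soap_bottle','masking_tape','screwdriver']:
    a=eyes.spot_point(n,P);b=eyes.spot_point(n,Q)
    print(n,[(np.round(x['centre']),round(x['score'],2)) for x in a[:2]],[(np.round(x['centre']),round(x['score'],2)) for x in b[:2]], tri(P,a[0]['centre'],Q,b[0]['centre']) if a and b else '')
E
```

```text
pics
{'t': np.float64(0.0), 'joints': array([ 1. ,  0.5,  1.6, -0. ,  1.1, -0.1]), 'qvel': array([ 0., -0.,  0., -0.,  0.,  0.]), 'tau': array([ -0. , -61.3, -25.8,   0.1,   0. ,  -0. ]), 'eef_pos': array([272.7, 562.1, 232.9]), 'tcp_rot': array([-3.1, -0. ,  2.7]), 'ft_force': array([-0.8,  0.1,  0.2]), 'moment': array([-0., -0., -0.]), 'grip_force': np.float64(0.0), 'opening': np.float64(1.0)}
(array([-324.9, -653.8,  688.3]), array([ 0.8,  0.4, -0.5])) 529.7813175179431
(array([ 400.1, -199.5, 1136.6]), array([ 0.2, -0. , -1. ])) 492.2281355305727
mini_washer [(array([238., 208.]), 0.91)] [(array([225., 180.]), 0.62)] (array([626.4, 117.1,  -8.8]), np.float64(1.0767315305998812))
knob_grip [(array([245., 176.]), 0.66)] [(array([291., 184.]), 0.67)] (array([467.6,  81.2,  69.4]), np.float64(1.6809925331492634))
spindle_top [(array([213., 206.]), 0.57)] [(array([217., 171.]), 0.73), (array([288., 405.]), 0.68)] (array([632. , 117.4,  63.2]), np.float64(0.04234907668053723))
seat [(array([215., 207.]), 0.6)] [(array([222., 175.]), 0.97)] (array([619.1, 106.8,  65.4]), np.float64(0.9262682707582468))
pulsator [(array([325., 385.]), 0.78)] [(array([288., 406.]), 0.91)] (array([ 475.9, -414.1,   -7. ]), np.float64(2.1939923568960946))
boss_grip [(array([302., 384.]), 0.94)] [(array([286., 416.]), 0.69), (array([295., 184.]), 0.47)] (array([ 473.4, -416.8,   56.2]), np.float64(11.604205491225034))
soap_bottle [(array([261., 376.]), 0.89), (array([253., 328.]), 0.28)] [(array([197., 362.]), 0.68)] (array([ 695.3, -317.2,  -10.1]), np.float64(3.5395580581376835))
masking_tape [(array([254., 331.]), 0.64)] [] 
screwdriver [(array([342., 460.]), 0.65)] [(array([277., 467.]), 0.79)] (array([ 502.8, -561.3,  -20.9]), np.float64(0.7852221009146749))
```

```bash
python3 - <<'E'
import cv2
t=cv2.imread('pics/t0.png')
a=cv2.resize(t[170:330,110:270],(600,600),interpolation=cv2.INTER_CUBIC)
cv2.imwrite('pics/t0w.png',a)
b=cv2.resize(t[230:350,350:510],(800,600),interpolation=cv2.INTER_CUBIC)
cv2.imwrite('pics/t0p.png',b)
E
```

```text
(no output)
```

View pics/t0.png

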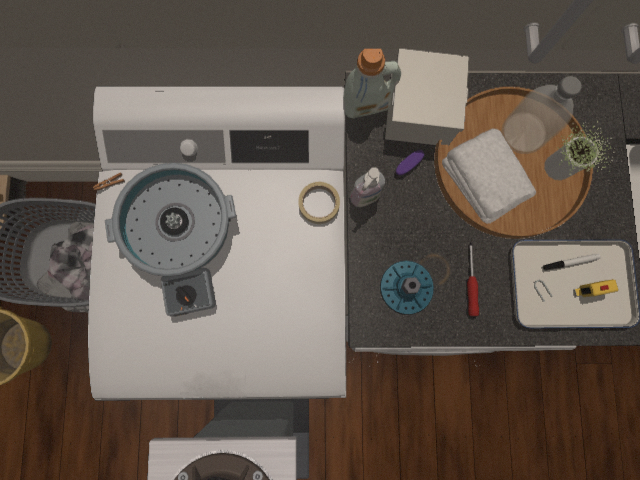

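View pics/s0.png

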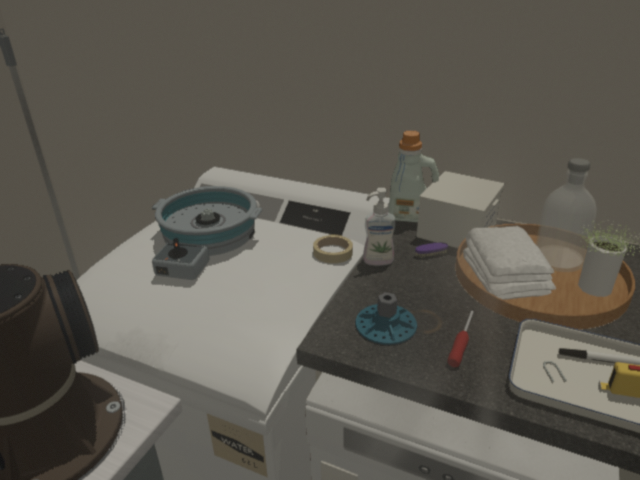

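View pics/t0w.png

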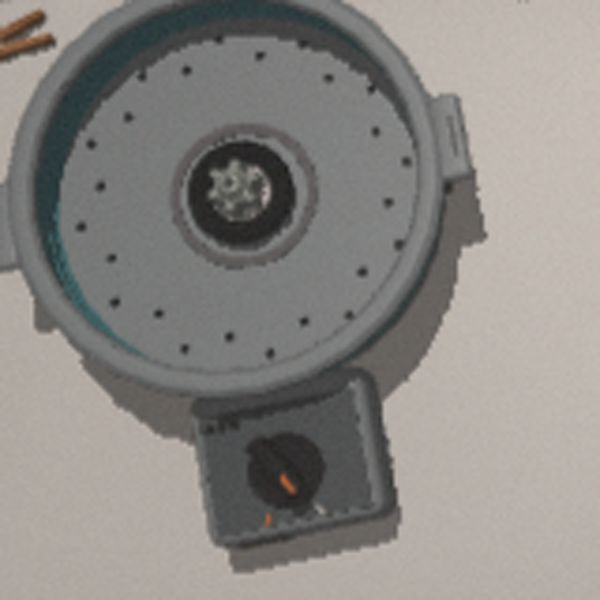

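View pics/t0p.png

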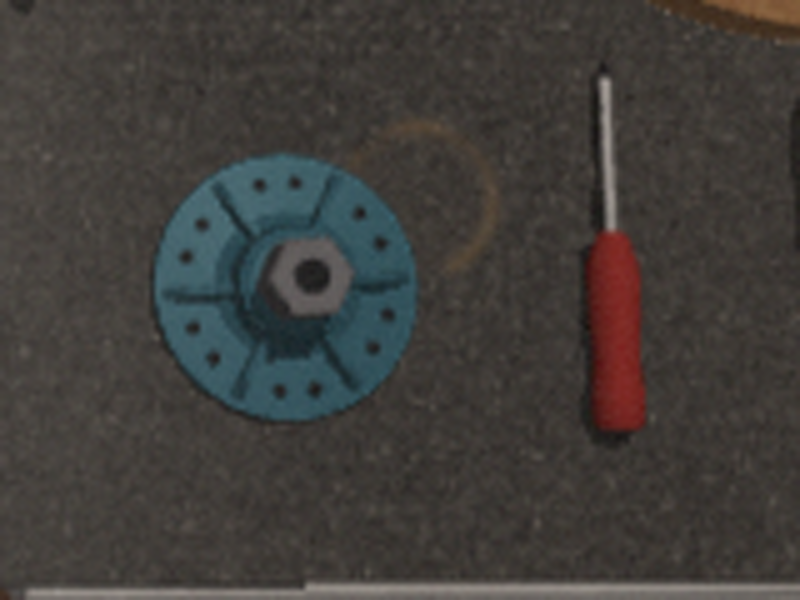

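The overhead view shows the washer axis near (row 220, col 173), with its knob at (295, 186). The pulsator is at (288, 406) with its boss hole at (285, 412), and the tape, bottle and screwdriver are clear of the route. Next I'll measure each of these precisely.

```bash
cat > m.py <<'E'
from h import *
np.set_printoptions(precision=1,suppress=True)
Qs=[shot('top') for _ in range(6)]
Q=Qs[0]; img=np.mean([q['pixels'].astype(float) for q in Qs],0)
np.save('top.npy',img)
g=img.mean(2); K=8
G=cv2.resize(g.astype(np.float32),None,fx=K,fy=K,interpolation=cv2.INTER_CUBIC)
def blob(rc,half,thr,fill=True):
    r0,c0=int(rc[0]-half),int(rc[1]-half)
    sub=G[r0*K:(r0+2*half)*K,c0*K:(c0+2*half)*K]
    m=(sub<thr).astype(np.uint8)
    cs,_=cv2.findContours(m,cv2.RETR_EXTERNAL,cv2.CHAIN_APPROX_NONE)
    c=max(cs,key=cv2.contourArea); h=cv2.convexHull(c)
    (x,y),ax,an=cv2.fitEllipse(h)
    f=lambda v,o:(v+.5)/K-.5+o
    return (f(y,r0),f(x,c0)),np.array(ax)/K,an
for t in(40,50,60,70):
    e=blob((221,174),18,t);print('seal',t,e,atz(Q,e[0],59), 'diam px expect',62*492/(1136-59))
for t in(40,50,60):
    e=blob((295,186),16,t);print('knob',t,e,atz(Q,e[0],57),'expect',44*492/1080.)
# blue disc
hs=img[...,2]-img[...,0]
G=-cv2.resize(hs.astype(np.float32),None,fx=K,fy=K,interpolation=cv2.INTER_CUBIC)
for t in(-15,-20,-30):
    e=blob((287,407),34,t);print('puls',t,e,atz(Q,e[0],0),'expect',124*492/1136)
# rim outer circle
print('boss',atz(Q,(285,412.4),62))
for n in('masking_tape','mini_washer','start_knob','pulsator'):
    r=eyes.cut_out(n,Qs[-1]);print(n,[(x['centre'],x['score'],x['mask'].sum()) for x in r[:2]])
E
python3 m.py
```

```text
seal 40 ((209.6020703315735, 174.07129287719727), array([ 3.6, 12.4]), 88.96749114990234) [649.1 112.6  59. ] diam px expect 28.323119777158773
seal 50 ((221.0253028869629, 173.9346923828125), array([26.9, 27.9]), 79.84510040283203) [623.  111.7  59. ] diam px expect 28.323119777158773
seal 60 ((221.19716453552246, 173.9443588256836), array([27.7, 28.3]), 86.624267578125) [622.7 111.7  59. ] diam px expect 28.323119777158773
seal 70 ((221.35691833496094, 174.04239463806152), array([28.4, 28.8]), 111.53519439697266) [622.3 111.4  59. ] diam px expect 28.323119777158773
knob 40 ((289.6745538711548, 183.4867057800293), array([1.8, 4.2]), 131.21498107910156) [471.1  84.8  57. ] expect 20.044444444444444
knob 50 ((294.6686592102051, 185.5064458847046), array([19.3, 21.9]), 133.7425079345703) [460.3  79.9  57. ] expect 20.044444444444444
knob 60 ((295.17897605895996, 185.7799415588379), array([20.2, 24. ]), 140.54539489746094) [459.1  79.3  57. ] expect 20.044444444444444
puls -15 ((287.0089683532715, 406.678165435791), array([52.3, 54.1]), 142.54637145996094) [ 478.2 -413.     0. ] expect 53.70422535211268
puls -20 ((287.0094413757324, 406.68909454345703), array([52. , 53.9]), 142.5012969970703) [ 478.2 -413.     0. ] expect 53.70422535211268
puls -30 ((287.0041809082031, 406.71045684814453), array([51.4, 53.3]), 142.17886352539062) [ 478.2 -413.     0. ] expect 53.70422535211268
boss [ 478.2 -414.    62. ]
masking_tape [([185.9, 313.4], 0.57, np.int64(716))]
mini_washer [([230.9, 173.7], 0.63, np.int64(12732))]
start_knob [([296.0, 183.2], 0.8, np.int64(326))]
pulsator [([285.8, 407.4], 0.63, np.int64(2199))]
```

```bash
cat > a.py <<'E'
from h import *
np.set_printoptions(precision=1,suppress=True)
Q=shot('top'); img=np.load('top.npy').astype(np.float32)
def samp(X): # Nx3
    rc=np.array([proj(Q,x) for x in X]);return cv2.remap(img,rc[:,1].astype(np.float32),rc[:,0].astype(np.float32),cv2.INTER_CUBIC)[:,0]
th=np.radians(np.arange(0,360,3.))
def harm(c,z,rs,ch=None):
    for r in rs:
        v=samp(np.stack([c[0]+r*np.cos(th),c[1]+r*np.sin(th),0*th+z],1)); v=v.mean(1) if ch is None else v[:,ch]
        F=np.fft.fft(v-v.mean());k=np.abs(F)[1:13]/60
        print(r,'phase of max mod60: %.1f'%(np.degrees(-np.angle(F[6]))/6%60),'mag',k.round(1))
print('spindle');harm((622.7,111.6),73,[9,10,11,12,13,14,15,16])
print('spindle68');harm((622.7,111.6),66,[11,13,15])
print('fins');harm((478.2,-413.2),12,[30,36,42,48,54])
def rect(c,z,h,n,fn):
    u=np.linspace(h,-h,n);A,B=np.meshgrid(u,u,indexing='ij') # row: x decreasing, col: y decreasing
    o=samp(np.stack([c[0]+A.ravel(),c[1]+B.ravel(),0*A.ravel()+z],1)).reshape(n,n,3)
    o=(o-o.min())/(o.max()-o.min())*255
    return o[...,::-1].astype(np.uint8)
a=rect((622.7,111.6),73,36,400,0);b=rect((478.2,-413.2),62,40,400,0)
cv2.imwrite('pics/sp.png',np.hstack([a,b]))
np.set_printoptions(precision=3);s=env.state();print(s['tcp_rot'],s['joints'],s['t'])
E
python3 a.py
```

```text
spindle
9 phase of max mod60: 59.7 mag [ 8.5  4.   4.6 11.  11.9  5.9  0.9  4.1  2.   1.1  2.5  0.6]
10 phase of max mod60: 56.9 mag [14.7  3.5  2.9 11.2 17.1  8.3  3.5  3.   2.3  2.6  2.7  0.3]
11 phase of max mod60: 57.0 mag [18.7  2.5  0.7  7.9 21.4  9.3  7.1  0.8  2.8  3.5  2.5  1.8]
12 phase of max mod60: 57.4 mag [19.9  1.9  2.6  3.2 19.9  9.  12.7  3.1  1.8  3.9  2.5  2.2]
13 phase of max mod60: 57.2 mag [18.1  5.1  3.1  5.4 14.7  7.9 18.3  8.6  2.4  2.9  2.1  1.3]
14 phase of max mod60: 56.7 mag [13.7  9.6  2.8  8.6  8.3  6.4 21.6 12.4  5.   3.1  2.3  1. ]
15 phase of max mod60: 57.5 mag [10.4 10.5  1.7  7.8  2.7  4.8 23.2 14.4  5.4  2.4  2.4  1.7]
16 phase of max mod60: 0.9 mag [17.2  6.4  6.4  6.   1.4  5.  23.6 13.   4.   1.1  2.6  2.1]
spindle68
11 phase of max mod60: 25.3 mag [21.2  8.5  2.  12.8  5.9  8.4  5.7  5.4  3.3  2.6  2.5  1.4]
13 phase of max mod60: 26.2 mag [24.   5.2  6.2  4.9  5.9 15.3  7.6  6.6  3.2  0.9  1.9  1.6]
15 phase of max mod60: 27.5 mag [13.8  6.3  2.3  2.9  7.3 15.4 11.   8.7 12.1  2.5  3.2  4.7]
fins
30 phase of max mod60: 31.0 mag [10.1  5.2  2
[... 530 characters left out ...]
 File "a.py", line 17, in rect
    o=samp(np.stack([c[0]+A.ravel(),c[1]+B.ravel(),0*A.ravel()+z],1)).reshape(n,n,3)
      ~~~~^^^^^^^^^^^^^^^^^^^^^^^^^^^^^^^^^^^^^^^^^^^^^^^^^^^^^^^^^^^
  File "a.py", line 5, in samp
    rc=np.array([proj(Q,x) for x in X]);return cv2.remap(img,rc[:,1].astype(np.float32),rc[:,0].astype(np.float32),cv2.INTER_CUBIC)[:,0]
                                               ~~~~~~~~~^^^^^^^^^^^^^^^^^^^^^^^^^^^^^^^^^^^^^^^^^^^^^^^^^^^^^^^^^^^^^^^^^^^^^^^^^^^
cv2.error: OpenCV(4.12.0) /io/opencv/modules/imgproc/src/imgwarp.cpp:1713: error: (-215:Assertion failed) dst.cols < SHRT_MAX && dst.rows < SHRT_MAX && src.cols < SHRT_MAX && src.rows < SHRT_MAX in function 'remap'
```

```bash
sed -i 's/,400,0)/,170,0)/g; s/np.hstack(\[a,b\])/cv2.resize(np.hstack([a,b]),(800,400),interpolation=cv2.INTER_CUBIC)/' a.py; python3 a.py | tail -1
```

```text
[3.142 0.    2.69 ] [ 1.013  0.491  1.559  0.     1.092 -0.106] 1.6
```

View pics/sp.png

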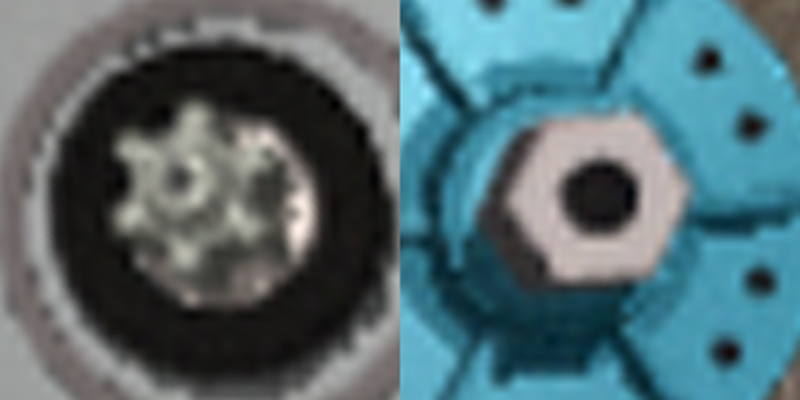

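The left half shows the spline star centred at about (188, 183), with its tips at roughly -4° (mod 60) in the world. On the right, the boss corners lie at about 32–33°. The knob should be at about (459, 80), with the washer yawed about 11°. I'm moving over the knob first.

```bash
python3 -m inch '[[[-0.63,-0.587,0],0,-1],[[-0.63,-0.587,0],0,-1],[[-0.63,-0.587,0],0,-1],[[-0.63,-0.587,0],0,-1],[[-0.63,-0.587,0],0,-1],[[-0.63,-0.587,0],0,-1],[[-0.63,-0.587,0],0,-1],[[-0.63,-0.587,0],0,-1],[[-0.63,-0.587,0],0,-1],[[-0.63,-0.587,0],0,-1]]'
python3 -m inch '[[[0,0,0],-1,-1],[[0,0,0],-1,-1],[[0,0,0],-1,-1],[[0,0,0],-1,-1],[[0,0,0],-1,-1],[[0,0,0],-1,-1],[[0,0,0],-1,-1],[[0,0,0],-1,-1],[[0,0,0],-1,-1],[[0,0,0],-1,-1]]'
python3 - <<'E'
from h import *
np.set_printoptions(precision=2,suppress=True)
exec(open('a.py').read().split("print('spindle')")[0].split("import *")[1])
harm((625.8,113.8),73,[9,11,12,13,14,15]); harm((625.8,113.8),75,[11,12,13,14,15])
print('hex');harm((478.2,-414),62,[16,17,18,19,20])
for z,rc in((73,(217,171)),(53,(222,175)),(79,(291,184))):print(z,atz(Q,rc,z))
E
```

```text
t: 2.85
eef_pos: [459.7, 78.8, 233.7]
tcp_rot: [3.141, 0.001, 2.69]
ft_force: [-0.1, 1.0, -0.5]
opening: 1.001
grip_force: 0.0
t: 4.1
eef_pos: [459.2, 80.4, 233.5]
tcp_rot: [-3.142, 0.0, -2.718]
ft_force: [0.0, -0.5, -0.4]
opening: 0.999
grip_force: 0.0
9 phase of max mod60: 57.0 mag [10.7  5.1  5.4  3.1  3.1  9.9  3.3  2.4  2.1  2.   0.4  0.5]
11 phase of max mod60: 56.3 mag [11.9  2.7  1.6  3.2 13.1 27.1  2.5  1.3  2.9  2.   0.8  3.9]
12 phase of max mod60: 56.9 mag [14.9  8.1  3.6  4.9 12.2 34.1  3.   1.9  2.7  2.2  1.7  5. ]
13 phase of max mod60: 57.4 mag [16.5 10.7  8.2  7.3  6.4 34.9  2.6  3.4  2.7  2.5  3.3  5.7]
14 phase of max mod60: 57.5 mag [18.9 10.4  9.1  7.1  2.3 29.3  3.5  3.5  3.1  2.   2.6  5.8]
15 phase of max mod60: 57.2 mag [21.3  8.7  9.9  5.9  7.3 19.9  2.7  2.   2.9  2.9  0.8  5.3]
11 phase of max mod60: 56.3 mag [17.5  3.4  3.3  7.7 19.5 25.3  3.4  2.   2.7  3.9  1.6  4.1]
12 phase of max mod60: 56.6 mag [21.   5.8  3.1  6.3 17.9 29.2  5.1  2.1  1.9  4.6  2.9  4.5]
13 phase of max mod60: 57.3 mag [22.3  9.3  8.5  6.7 10.3 28.7  7.8  3.5  2.7  3.4  3.9  4.5]
14 phase of max mod60: 57.5 mag [24.7  9.6  9.8  6.3  3.1 24.9  9.4  3.3  2.7  2.2  3.4  4.2]
15 phase of max mod60: 56.8 mag [26.2  7.3 10.6  4.4  8.2 18.3  8.5  1.8  2.8  3.1  0.9  4. ]
hex
16 phase of max mod60: 35.2 mag [10.   0.7  1.3  2.2  3.3  6.9  0.9  1.8  0.8  0.4  2.   1.7]
17 phase of max mod60: 35.3 mag [12.1  0.9  2.2  2.1  4.2  9.   1.5  2.4  1.1  0.6  2.7  2.4]
18 phase of max mod60: 34.5 mag [12.9  2.2  3.2  0.2  4.8  9.1  2.   0.6  0.7  0.4  2.7  3.1]
19 phase of max mod60: 34.3 mag [13.6  3.4  3.3  2.8  4.5  6.2  1.9  1.3  0.7  0.9  1.7  3.1]
20 phase of max mod60: 35.2 mag [14.7  3.9  2.3  4.8  3.9  3.8  2.2  1.4  1.4  1.7  0.3  1.7]
73 [629.2 114.5  73. ]
53 [622.1 111.   53. ]
79 [466.8  77.8  79. ]
```

```bash
python3 -m inch '[[[0,0,0.3],-0.84,-1],[[0,0,0.35],-0.84,-1],[[0,0,0.35],-0.84,-1],[[0,0,0.35],-0.84,-1],[[0,0,0.35],0,-1],[[0,0,0.35],0,-1],[[0,0,0.25],0,-1],[[0,0,0.15],0,-1],[[0,0,0.12],0,-1],[[0,0,0],0,-1]]'
python3 - <<'E'
from h import *
p=shot('top','t1.png')['pixels'];q=shot('scene')['pixels']
a=cv2.resize(p[240:340,130:260,::-1],(520,400),interpolation=cv2.INTER_CUBIC);b=cv2.resize(q[190:310,110:250,::-1],None,fx=2,fy=2);b=cv2.copyMakeBorder(b,0,160,0,0,cv2.BORDER_CONSTANT)
cv2.imwrite('pics/k1.png',np.hstack([a,b]))
E
```

```text
t: 5.4
eef_pos: [459.1, 80.4, 79.1]
tcp_rot: [3.141, -0.0, -2.428]
ft_force: [0.3, 0.1, 0.1]
opening: 0.998
grip_force: 0.0
```

View pics/k1.png

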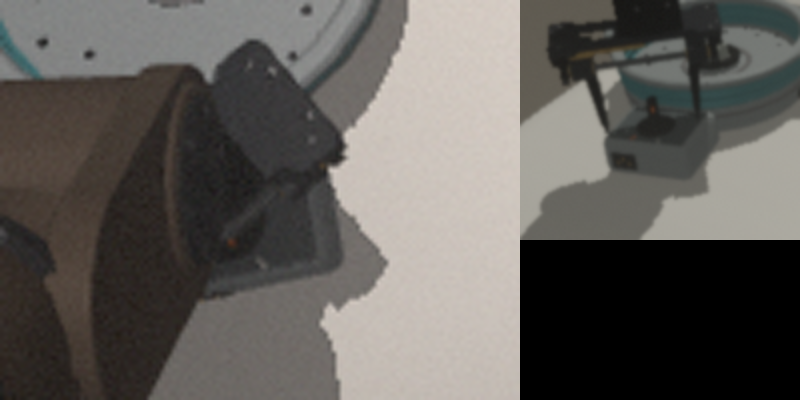

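In the scene view the open fingers straddle the knob bar, so I'm closing on it.

```bash
python3 -m inch '[[[0,0,0],0,1],[[0,0,0],0,1],[[0,0,0],0,1],[[0,0,0],0,1],[[0,0,0],0,1],[[0,0,0],0,1],[[0,0,0],0,1],[[0,0,0],0,1],[[0,0,0],0,1],[[0,0,0],0,1]]'; python3 -c "
from h import *
s=env.state();print(s['ft_force'],s['moment'],s['opening']*95,s['grip_force'])"
```

```text
t: 6.75
eef_pos: [461.1, 78.6, 79.3]
tcp_rot: [-3.138, 0.002, -2.426]
ft_force: [7.2, -23.2, -5.0]
opening: 0.122
grip_force: 29.9
[  7.22790225 -23.16170768  -5.02323957] [-4.13542192 -1.23338144  0.00553169] 11.6093112093675 29.910905063152313
```

```bash
python3 -m inch '[[[0.005,-0.045,0],0,1],[[0,0,0],1,1],[[0,0,0],1,1],[[0,0,0],1,1],[[0,0,0],1,1],[[0,0,0],1,1],[[0,0,0],1,1],[[0,0,0],1,1],[[0,0,0],1,1],[[0,0,0],0,1]]'; python3 -c "
from h import *
s=env.state();print(s['ft_force'],s['moment'],s['opening']*95,s['grip_force'],s['joints'])"
```

```text
t: 8.0
eef_pos: [461.4, 77.7, 79.3]
tcp_rot: [-3.141, 0.002, -3.126]
ft_force: [3.0, -7.1, -1.7]
opening: 0.123
grip_force: 30.0
[ 3.0071633  -7.11812527 -1.71331838] [-1.14121636 -0.56643169  0.13439452] 11.701941947471598 29.956825375556946 [ 2.58976100e-02  5.15178405e-01  2.08795396e+00 -1.09715983e-03
  5.36931946e-01 -1.55923684e+00]
```

```bash
python3 -m inch '[[[0,0,0],1,1],[[0,0,0],1,1],[[0,0,0],1,1],[[0,0,0],0.9,1],[[0,0,0],0.3,1],[[0,0,0],0.2,1],[[0,0,0],0,1],[[0,0,0],0,1],[[0,0,0],0,1],[[0,0,0],0,1]]'; python3 -c "
from h import *
s=env.state();print(s['ft_force'],s['moment'],s['opening']*95,s['grip_force'])"
```

```text
t: 9.25
eef_pos: [461.4, 77.5, 79.3]
tcp_rot: [-3.141, 0.002, 2.775]
ft_force: [1.4, -10.8, -0.4]
opening: 0.125
grip_force: 30.3
[  1.39358885 -10.8211628   -0.37643722] [-1.79632195 -0.59707592  0.6242456 ] 11.83519304421683 30.287679433822632
```

The moment rose to 0.62 Nm after a 62° turn, so the knob is at its stop. I'm releasing it and lifting away.

```bash
python3 -m inch '[[[0,0,0],0,-1],[[0,0,0],0,-1],[[0,0,0],0,-1],[[0,0,0],0,-1],[[0,0,0],0,-1],[[0,0,0],0,-1],[[0,0,-0.3],0,-1],[[0,0,-0.6],0,-1],[[0,0,-0.6],0,-1],[[0,0,-0.6],0,-1]]'
python3 -c "
from h import *
print(env.state()['joints'])"
```

```text
t: 10.5
eef_pos: [460.4, 78.3, 206.4]
tcp_rot: [3.142, -0.0, 2.774]
ft_force: [0.0, 0.3, -0.6]
opening: 0.996
grip_force: 0.0
[ 2.67157785e-02  3.03391864e-01  1.96574680e+00  2.15230267e-04
  8.72809946e-01 -1.17622898e+00]
```

```bash
python3 -m inch '[[[0,0,0],0.98,-1],[[-0.43,-0.804,0],0,-1],[[-0.43,-0.804,0],0,-1],[[-0.43,-0.804,0],0,-1],[[-0.43,-0.804,0],0,-1],[[-0.43,-0.804,0],0,-1],[[-0.43,-0.804,0],0,-1],[[-0.43,-0.804,0],0,-1],[[-0.43,-0.804,0],0,-1],[[-0.43,-0.804,0],0,-1]]'
python3 -m inch '[[[0,0,0],0,-1],[[0,0,0.4],0,-1],[[0,0,0.4],0,-1],[[0,0,0.4],0,-1],[[0,0,0.4],0,-1],[[0,0,0.4],0,-1],[[0,0,0.2],0,-1],[[0,0,0],0,-1],[[0,0,0],0,-1],[[0,0,0],0,-1]]'
python3 - <<'E'
from h import *
q=shot('top')['pixels'];p=shot('scene')['pixels']
a=q[210:330,60:260,::-1];a=cv2.resize(a,(400,240),interpolation=cv2.INTER_CUBIC);b=cv2.resize(p[230:350,310:460,::-1],(400,320),interpolation=cv2.INTER_CUBIC)
c=cv2.resize(q[230:350,330:480,::-1],(400,320),interpolation=cv2.INTER_CUBIC);d=cv2.resize(p[200:290,120:270,::-1],(400,240),interpolation=cv2.INTER_CUBIC)
cv2.imwrite('pics/g1.png',np.vstack([np.hstack([a,d]),np.hstack([c,b])]))
E
```

```text
t: 11.75
eef_pos: [478.9, -415.5, 205.0]
tcp_rot: [3.141, -0.0, 2.688]
ft_force: [0.3, 0.3, 0.2]
opening: 1.001
grip_force: 0.0
t: 13.0
eef_pos: [479.5, -414.0, 74.1]
tcp_rot: [-3.141, 0.001, 2.688]
ft_force: [0.7, -0.6, -0.9]
opening: 1.002
grip_force: 0.0
```

View pics/g1.png

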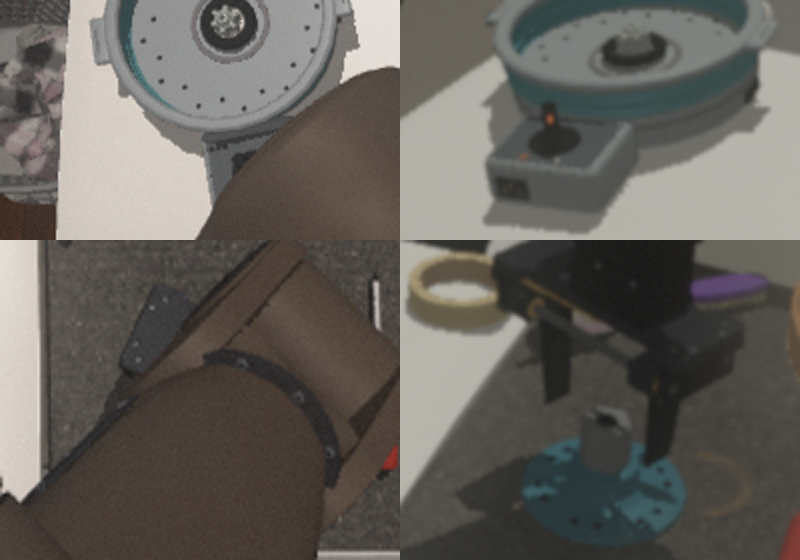

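The knob is back at rest and the fingers straddle the boss. I'll descend 28 mm and grip it.

```bash
python3 -m inch '[[[0,0,0.2],0,-1],[[0,0,0.2],0,-1],[[0,0,0.067],0,-1],[[0,0,0],0,1],[[0,0,0],0,1],[[0,0,0],0,1],[[0,0,0],0,1],[[0,0,0],0,1],[[0,0,0],0,1],[[0,0,0],0,1]]'
python3 -c "
from h import *
s=env.state();print(s['ft_force'],s['moment'],s['opening']*95,s['grip_force'])"
```

```text
t: 14.35
eef_pos: [479.2, -413.9, 45.3]
tcp_rot: [-3.142, 0.0, 2.688]
ft_force: [-0.8, -0.3, 1.8]
opening: 0.509
grip_force: 30.0
[-0.75732193 -0.26379048  1.83639401] [-0.08332419  0.02768404  0.01865185] 48.32014239777908 30.000259280204773
```

The opening of 48 mm is too wide for the 34 mm boss. The fingertips have probably caught the wider hub just below it, so I'll open, rise 6 mm and close again.

```bash
python3 -m inch '[[[0,0,0],0,0],[[0,0,0],0,-0.5],[[0,0,0],0,-0.5],[[0,0,-0.1],0,-0.5],[[0,0,0],0,1],[[0,0,0],0,1],[[0,0,0],0,1],[[0,0,0],0,1],[[0,0,0],0,1],[[0,0,0],0,1]]'
python3 -c "
from h import *
s=env.state();print(s['ft_force'],s['moment'],s['opening']*95,s['grip_force'])"
```

```text
t: 15.6
eef_pos: [479.2, -413.8, 51.1]
tcp_rot: [3.141, -0.0, 2.688]
ft_force: [-0.2, -0.7, -1.5]
opening: 0.357
grip_force: 30.0
[-0.1534232  -0.71785279 -1.45421087] [-0.02301417  0.03216822 -0.02546061] 33.94480197823721 29.999799689103384
```

Opening is now 33.9 mm, a true across-flats grip. I'll lift and carry it over the tub.

```bash
python3 -m inch '[[[0,0,-0.1],0,1],[[0,0,-0.2],0,1],[[0,0,-0.3],0,1],[[0,0,-0.35],0,1],[[0,0,-0.4],0,1],[[0,0,-0.4],0,1],[[0,0,-0.4],0,1],[[0,0,-0.3],0,1],[[0,0,-0.1],0,1],[[0,0,0],0,1]]'
python3 -m inch '[[[0.05,0.3,0],0,1],[[0.11,0.6,0],0,1],[[0.15,0.8,0],0,1],[[0.15,0.8,0],0,1],[[0.15,0.8,0],0,1],[[0.15,0.8,0],0,1],[[0.15,0.8,0],0,1],[[0.15,0.8,0],0,1],[[0.15,0.8,0],0,1],[[0.15,0.8,0],0,1]]'
python3 -m inch '[[[0.15,0.8,0],0,1],[[0.146,0.6,0],0,1],[[0.1,0.25,0],0,1],[[0.036,0.007,0],0,1],[[0,0,0],0.5,1],[[0,0,0],0.5,1],[[0,0,0],0.4,1],[[0,0,0],0,1],[[0,0,0],0,1],[[0,0,0],0,1]]'
python3 - <<'E'
from h import *
np.set_printoptions(precision=2,suppress=True)
s=env.state();print(s['ft_force'],s['moment'],s['opening']*95,s['grip_force'],s['tcp_rot'])
Q=shot('top');P=shot('scene')
a=cv2.resize(Q['pixels'][150:290,90:270,::-1],(400,311),interpolation=cv2.INTER_CUBIC);b=cv2.resize(P['pixels'][130:270,120:300,::-1],(400,311),interpolation=cv2.INTER_CUBIC)
cv2.imwrite('pics/h1.png',np.hstack([a,b]))
for z in (-57,0):print(proj(P,s['eef_pos']+[0,0,z]),proj(Q,s['eef_pos']+[0,0,z]))
for n in('pulsator','boss_grip'):
  for p in(P,Q):print(n,[(x['centre'],x['score']) for x in eyes.spot_point(n,p)[:1]])
E
```

```text
t: 16.85
eef_pos: [479.1, -413.8, 204.2]
tcp_rot: [3.142, 0.0, 2.688]
ft_force: [0.1, 0.8, -3.5]
opening: 0.353
grip_force: 30.0
t: 18.1
eef_pos: [597.3, 18.3, 203.5]
tcp_rot: [-3.141, -0.001, 2.688]
ft_force: [-0.1, -0.7, -2.5]
opening: 0.354
grip_force: 30.0
t: 19.35
eef_pos: [618.0, 116.3, 204.2]
tcp_rot: [3.142, -0.0, 2.566]
ft_force: [0.2, 0.2, -1.4]
opening: 0.351
grip_force: 30.0
[ 0.22  0.21 -1.36] [-0.02  0.08  0.02] 33.35287874781321 29.999556324037258 [ 3.14 -0.    2.57]
[184.98 198.86] [214.74 159.44]
[163.2  195.65] [208.4  150.28]
pulsator [([182.1, 198.7], 0.62)]
pulsator []
boss_grip [([163.7, 195.1], 0.58)]
boss_grip [([225.9, 176.6], 0.52)]
```

View pics/h1.png

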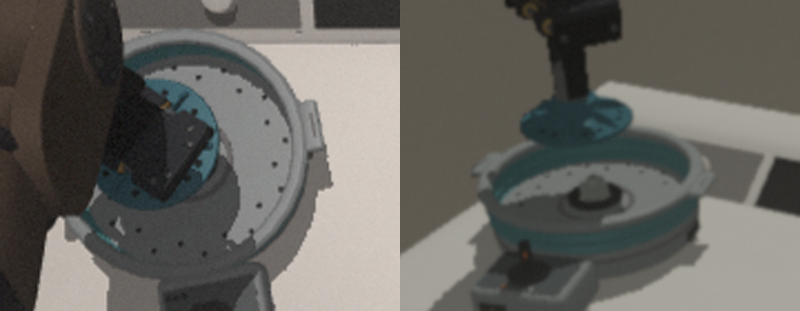

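```bash
cat > d.py <<'E'
from h import *
from scipy.optimize import least_squares
np.set_printoptions(precision=2,suppress=True)
def blue(P,thr=12):
    i=P['pixels'].astype(float);i=cv2.resize(i.astype(np.float32),None,fx=4,fy=4,interpolation=cv2.INTER_CUBIC)
    return cv2.GaussianBlur(i[...,2]-i[...,0],(0,0),2)>thr
def disc(P,c,z,thr=12,R=62.,show=None):
    m=blue(P,thr).astype(np.uint8)
    cs,_=cv2.findContours(m,cv2.RETR_EXTERNAL,cv2.CHAIN_APPROX_NONE)
    pts=[]
    for k in cs:
        if len(k)<40:continue
        for x,y in k[::2,0]:
            w=atz(P,((y+.5)/4-.5,(x+.5)/4-.5),z)[:2]
            if abs(np.hypot(*(w-c[:2]))-R)<9:pts.append(w)
    pts=np.array(pts)
    f=lambda v:np.hypot(pts[:,0]-v[0],pts[:,1]-v[1])-R-v[2]
    r=least_squares(f,[c[0],c[1],0],loss='cauchy',f_scale=0.7)
    e=np.abs(f(r.x));a=np.degrees(np.arctan2(pts[:,1]-c[1],pts[:,0]-c[0]))[e<1.5]
    return r.x,len(pts),np.mean(e<1.5),np.unique((a//30*30).astype(int))
if __name__=='__main__':
    s=env.state();c=s['eef_pos'];print(c)
    for n in('top','scene'):
        P=shot(n)
        for dz in(0,4):print(n,dz,disc(P,c,c[2]-57+dz))
E
python3 d.py
```

```text
[618.01 116.41 204.2 ]
top 0 (array([619.68, 119.54,  -0.43]), 267, np.float64(0.8614232209737828), array([-180, -150, -120,  -90,  -60,  -30,    0,  120,  150]))
top 4 (array([618.8 , 118.26,  -0.68]), 268, np.float64(0.8582089552238806), array([-180, -150, -120,  -90,  -60,  -30,    0,  120,  150]))
scene 0 (array([623.99, 120.28,  -1.04]), 141, np.float64(0.44680851063829785), array([-90, -60, -30,   0,  30,  60,  90, 150]))
scene 4 (array([617.93, 115.33,  -1.55]), 134, np.float64(0.4626865671641791), array([-180,  -90,  -60,  -30,    0,   30,   60,   90,  150]))
```

```bash
python3 -m inch '[[[-0.07,0.003,0],0,1],[[-0.065,0.003,0],0,1],[[0,0,0.1],0,1],[[0,0,0.2],0,1],[[0,0,0.2],0,1],[[0,0,0.2],0,1],[[0,0,0.1],0,1],[[0,0,0.06],0,1],[[0,0,0],0,1],[[0,0,0],0,1]]'
python3 d.py; python3 - <<'E'
from h import *
exec(open('a.py').read().split("print('spindle')")[0].split("import *")[1])
from scipy.optimize import minimize
for z in (72,73,75):
  def f(c):
    s=0
    for r in(11,12,13,14):
        v=samp(np.stack([c[0]+r*np.cos(th),c[1]+r*np.sin(th),0*th+z],1)).mean(1);F=np.abs(np.fft.fft(v-v.mean()))/60;s+=F[6]-.5*(F[5]+F[7])
    return -s
  r=minimize(f,(625.3,113.5),method='Nelder-Mead');print(z,r.x,r.fun)
E
```

```text
t: 21.0
eef_pos: [625.2, 112.3, 153.0]
tcp_rot: [3.141, 0.0, 2.566]
ft_force: [0.2, -0.8, -2.3]
opening: 0.358
grip_force: 30.0
[625.17 112.31 152.99]
top 0 (array([626.83, 115.5 ,  -0.38]), 251, np.float64(0.848605577689243), array([-180, -150, -120,  -90,  -60,  -30,    0,  120,  150]))
top 4 (array([625.96, 114.29,  -0.61]), 252, np.float64(0.8452380952380952), array([-180, -150, -120,  -90,  -60,  -30,    0,  120,  150]))
scene 0 (array([629.68, 114.08,  -2.31]), 137, np.float64(0.6715328467153284), array([-180, -150, -120,  -90,    0,   30,  120,  150]))
scene 4 (array([627.74, 111.61,   2.22]), 181, np.float64(0.5911602209944752), array([-180, -150, -120,  -90,  -30,    0,   30,   60,  120,  150]))
72 [625.3 113.8] -116.66419982910156
73 [625.1 113.5] -116.5789794921875
75 [624.7 112.9] -116.6773910522461
```

```bash
python3 -m inch '[[[0.003,-0.016,0.1],0,1],[[0,0,0.1],0,1],[[0,0,0.1],0,1],[[0,0,0.04],0,1],[[0,0,0.03],0,1],[[0,0,0.03],0,1],[[0,0,0.02],0,1],[[0,0,0.02],0,1],[[0,0,0],0,1],[[0,0,0],0,1]]'; python3 -c "
from h import *
s=env.state();print(s['ft_force'],s['moment'],s['eef_pos'])"
```

```text
t: 22.4
eef_pos: [624.4, 111.6, 126.3]
tcp_rot: [3.141, 0.0, 2.566]
ft_force: [1.3, -0.4, -3.0]
opening: 0.356
grip_force: 30.0
[ 1.26680671 -0.44364332 -2.98126434] [0.02236226 0.00936666 0.00910743] [624.35532226 111.57866033 126.29133894]
```

```bash
python3 -m inch '[[[0,0,0.03],0,1],[[0,0,0.03],0,1],[[0,0,0.03],0,1],[[0,0,0],0,1],[[0,0,0],0,1],[[0,0,0],0,1],[[0,0,0],0,1],[[0,0,0],0,1],[[0,0,0],0,1],[[0,0,0],0,1]]'; python3 -c "
from h import *
s=env.state();print(s['ft_force'],s['moment'],s['eef_pos'])"
```

```text
t: 23.65
eef_pos: [624.3, 111.6, 120.8]
tcp_rot: [3.141, -0.0, 2.566]
ft_force: [0.2, -0.2, -3.0]
opening: 0.354
grip_force: 30.0
[ 0.23502674 -0.21288232 -3.04191195] [-0.00999569  0.02796192 -0.01577063] [624.33879544 111.58670036 120.82430075]
```

Still free with no side force at an underside height of about 64 mm, so the splines are meshed. I'll carry on down to the seal.

```bash
python3 -m inch '[[[0,0,0.03],0,1],[[0,0,0.03],0,1],[[0,0,0.03],0,1],[[0,0,0.03],0,1],[[0,0,0.02],0,1],[[0,0,0],0,1],[[0,0,0],0,1],[[0,0,0],0,1],[[0,0,0],0,1],[[0,0,0],0,1]]'; python3 -c "
from h import *
s=env.state();print(s['ft_force'],s['moment'],s['eef_pos'])"
```

```text
t: 24.9
eef_pos: [624.4, 111.6, 112.5]
tcp_rot: [3.141, 0.0, 2.566]
ft_force: [-1.8, -0.7, 5.3]
opening: 0.36
grip_force: 30.0
[-1.76153464 -0.65153772  5.30526016] [-0.16090167  0.49765311 -0.04372645] [624.35813067 111.57444133 112.46628622]
```

```bash
python3 -m inch '[[[0,0,0.017],0,1],[[0,0,0.017],0,1],[[0,0,0.017],0,1],[[0,0,0],0,1],[[0,0,0],0,1],[[0,0,0],0,1],[[0,0,0],0,1],[[0,0,0],0,1],[[0,0,0],0,1],[[0,0,0],0,1]]'; python3 -c "
from h import *
s=env.state();print(s['ft_force'],s['moment'],s['eef_pos'])"
```

```text
t: 26.15
eef_pos: [624.4, 111.6, 109.8]
tcp_rot: [3.141, 0.0, 2.566]
ft_force: [-4.0, -0.7, 8.7]
opening: 0.357
grip_force: 30.0
[-3.95485663 -0.74926027  8.68313094] [-0.16474824  0.71952223 -0.06997525] [624.36808572 111.55889525 109.77014555]
```

```bash
python3 -m inch '[[[0.007,-0.005,0.012],0,1],[[0,0,0.012],0,1],[[0,0,0],0,1],[[0,0,0],0,1],[[0,0,0],0,1],[[0,0,0],0,1],[[0,0,0],0,1],[[0,0,0],0,1],[[0,0,0],0,1],[[0,0,0],0,1]]'; python3 -c "
from h import *
s=env.state();print(s['ft_force'],s['moment'],s['eef_pos'])"
```

```text
t: 27.4
eef_pos: [624.3, 111.5, 109.5]
tcp_rot: [3.14, 0.002, 2.566]
ft_force: [-5.3, -2.2, 17.9]
opening: 0.354
grip_force: 30.0
[-5.25698678 -2.22801172 17.85134202] [-0.29682832  1.10491669 -0.01993957] [624.3125887  111.53958059 109.48797796]
```

```bash
python3 - <<'E'
from h import *
q=shot('top')['pixels'];p=shot('scene')['pixels']
a=cv2.resize(q[150:290,90:270,::-1],(400,311),interpolation=cv2.INTER_CUBIC);b=cv2.resize(p[150:290,120:300,::-1],(400,311),interpolation=cv2.INTER_CUBIC)
cv2.imwrite('pics/f1.png',np.hstack([a,b]))
E
```

```text
(no output)
```

View pics/f1.png

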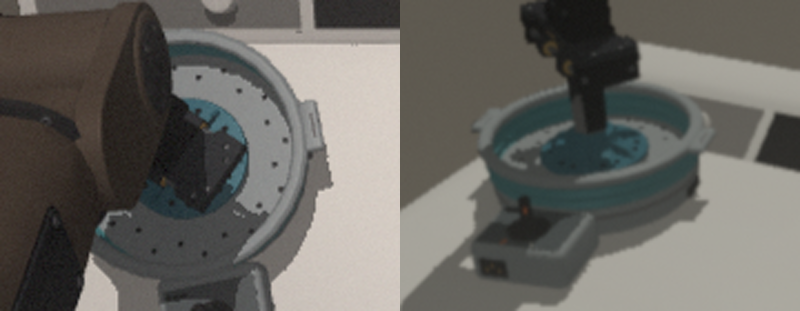

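The pulsator sits level, low and centred in the tub with the boss still gripped, and the knob is at rest. I'm handing the job in.

```bash
python3 -c "
from cell import env
print(env.job_done())"
```

```text
the job is handed in; nothing more can be done
None
```

I handed the job in, with no verdict returned: the start knob was turned to its stop and sprang back, and the meshed pulsator is pressed against its shoulder with about 20 N, boss still gripped at 30 N, and the bottle, tape and screwdriver were not touched.

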